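# Press the plant mister home in the balcony wall clip

### The job

Put the plant mister back in its wall clip so that the wind cannot take it off the balcony: stand it on the shelf in the clip's mouth and press it in between the sprung cheeks, firmly but without ramming, until it beds centrally in the V of the backrest, wherever that has been set. Leave it standing upright against the backrest with the robot clear, and leave the planter, sprinkling can and dustpan where they are.

Things in the scene. Friction and masses are not known exactly. Their poses are not given: they have to be found in the camera images.
- mister: Plant mister, round upright bottle, 0.18 to 0.31 kg. Slippery green body 62 mm diameter, 86 mm tall; shoulder narrowing up to 100 mm; ribbed black collar 29 mm diameter from 100 to 126 mm (grip it here); white pump button 25 mm diameter up to 142 mm, the top. Origin: centre of its underside, z up its axis. It may stand any way round.
- clip: Wall clip on an upright wooden batten (200 mm wide, 102 mm tall, front face 65 mm beyond the origin) fixed to the shelf. Origin: on the shelf under the axis of the bottle when home at the middle setting of the backrest; +x is the horizontal push direction, into the batten; y across, z up. The clip never draws the bottle in: it stays where the push stops.
- lips (a point): Point midway between the outer ends of the two sprung steel cheeks, on the shelf 60 mm before the clip's origin. Cheeks 43 to 77 mm above the shelf, lips 74 mm apart here, converging to 50 mm at 25 mm before the origin, then flat rubber pads. The bottle spreads them: up to 14 N while its axis is 55 to 25 mm before the origin, then 2 to 9 N sliding drag.
- backrest: Tongue of the backrest; origin and axes as clip. It carries a V shoe (90 degrees, 30 to 86 mm above the shelf, rubber buffer of 12 N/mm) that centres and stops the bottle. The shoe is clamped in a slot: home is anywhere from 12 mm before to 12 mm past the origin, not measured, so feel for it. Bed the bottle 7 to 10 N harder than the drag; over 16 N on the shoe is ramming.
- mouth (a point): Point on the shelf in front of the clip, 85 mm before the clip's origin; a bottle standing here just does not touch the lips.
- planter: Blue ceramic planter with a succulent, 114 mm in diameter, rim 100 mm high, leaves up to 150 mm; bystander. Origin: centre of its underside.
- can: Red plastic sprinkling can, body 116 mm in diameter and 105 mm tall, spout along its +x (to 150 mm out, 150 mm high), loop handle towards -x and above (up to 162 mm); bystander. Origin: centre of the underside of its body.
- dustpan: Aluminium dustpan lying on the shelf, pan 190 x 210 mm, 50 mm high at the back, handle along its -x (to 208 mm from the origin); bystander. Origin: centre of the pan's underside.
Not all that is in view belongs to the job. Of the things shaped like the mister, the green one is meant.

How it is judged:
By the outcome, as a careful person would: the job done as asked, in the order asked, and still so for the second after the job is handed in, with the robot touching nothing.
It also fails if it takes over 72 s, if anything falls off the work surface, if the arm or the gripper's body presses on something with over 40 N, if the wrist force passes 120 N, or if a joint passes its speed limit or range.

### The arm

A 6-joint arm with a two-finger parallel gripper is mounted at the origin on the work surface. World frame = base frame: x ahead of the robot, y to its left, z up, the work surface at z = 0. Lengths are in mm, angles in rad, forces in N, time in s.
With the tool pointing down it reaches from about 300 to 775 mm from the base axis. Payload 14.6 kg.
Tool frame: the origin (TCP) lies between the finger pads; the fingertips stand 19 mm ahead of it and the grasp point (between the pads) is the TCP; x points along the fingers, y is the direction in which the jaws open and shut, and the axes are right-handed (so a half turn about x gives the same grasp; the last joint's range is limited). The gripper opens to 94 mm and grips with 3 to 60 N. Pads are 16 mm wide; open, the fingers measure 119 mm over their backs; the gripper's body (75 mm by 177 mm) begins 78 mm behind the grasp point.
Start: joints at [1.049, 0.3, 1.521, -0, 1.321, -0.067], TCP at [241.601, 494.083, 224.446] pointing down, gripper open.
Joint ranges: [-3.03, 3.03], [-0.79, 2.21], [0.23, 2.52], [-1.04, 4.18], [0, 3.07], [-2.55, 2.55]. Speed limits (rad/s): [2.22, 2.22, 2.57, 3.14, 3.14, 3.14].

### API

Orientations are given as [roll, pitch, yaw] about the fixed x, y, z axes, in that order (R = Rz(yaw) Ry(pitch) Rx(roll)).
In Python, from cell import manip gives the robot as it stands.
- The arm moves only by the tool jog_arm, never from a script. Its argument "series" is one flat list of numbers, 7 for each row, row after row: the turn, a rotation vector about the world's x, y, z in rad, then the shift along the world's x, y, z in m, then the opening, from -1 (shut) to 1 (fully open). A call has 1 to 20 rows; each row is the pose to reach, as a shift and turn from the pose commanded when the call began; what a row does not reach only later rows make up. A row lasts 1/8 s, in which the tool goes at most 62.5 mm and 10.7 degrees, less where a joint would pass 70% of its speed; a pose out of reach is approached as far as the arm can. A call with a gripper value outside its range is refused whole. The fingers move at their own pace and stop on an object; "squeeze" is the grip in N (left out, the last holds). Time passes only in rows, so rows that repeat a pose let the fingers close. It gives the time, the measured TCP pose, the force and the opening at its end, in the units of the state.
- manip.read_state(): the state, without advancing time (a new reading comes with each control period).
- manip.camera(name): name is "scene" or "side" or "wrist"; returns a dict with "color" (384x512x3 uint8, blue, green, red), "range_z" (384x512 float32, mm along the optical axis (not along the pixel's ray), 0 where there is no reading), "fx", "fy", "cx", "cy" (pixels), "pose" (4x4, takes a point from camera to world coordinates); the wrist camera has in their place "mount" (4x4, takes a point from camera to tool coordinates, whose origin is the TCP and whose axes are the tool frame's). Camera axes: x right, y down, z forward; pixel columns grow to the right and rows downward; lengths in mm; the calibration is good to about 2 mm. A picture is of the moment at which its call begins: read the wrist's pose just before it.
- manip.sign_off(): hands the job in, once; it reports no verdict.
The state is a dict: "clock": time; "joints": joint angles; "qd": joint speeds; "effort": joint torques, N m; "eef_pos": TCP position; "eef_rot": TCP orientation; "wrist_force": force on the tool from outside, world axes, zero at the start; "moment": the same for the moment, N m; "finger_gap": finger opening in mm.
Only numpy, scipy, OpenCV 4.12 (cv2) and the standard library are available. Lean on these libraries where they do the work, as an engineer would, in place of code of your own. Each camera call takes 0.05 s, during which the arm holds its last target.

## Working session

There is one attempt and no reset: what is moved stays moved. The work goes in short steps, Python scripts to look and compute and a tool call to move; the robot and the scene stay as the last step left them, time stands still between calls to the robot, and variables do not carry over. Pictures are saved under pics/ and viewed, and the job is handed in when it is done.

Besides the shell and the picture viewer there is one more tool, called after "Request:" as name(argument=value, ...) on one line, values as JSON. jog_arm: Moves the arm, as the interface text tells. Its arguments: {"type":"object","properties":{"series":{"type":"array","items":{"type":"number"}},"squeeze":{"type":"number"}},"required":["series"]}

```bash
mkdir -p pics; ls; cat > h.py <<'E'
import numpy as np, cv2
from cell import manip
def grab(n,f):
    s=manip.read_state(); c=manip.camera(n); cv2.imwrite(f,c["color"]); 
    if "mount" in c:
        from scipy.spatial.transform import Rotation as R
        T=np.eye(4);T[:3,:3]=R.from_euler('xyz',s["eef_rot"]).as_matrix();T[:3,3]=s["eef_pos"];c["pose"]=T@c["mount"]
    np.savez(f.replace('.png','.npz'),**c); return c
def ray(c,u,v):
    d=np.array([(u-c["cx"])/c["fx"],(v-c["cy"])/c["fy"],1.]);P=c["pose"];return P[:3,3],P[:3,:3]@d
def onz(c,u,v,z):
    o,d=ray(c,u,v);return o+d*(z-o[2])/d[2]
def pt(c,u,v):
    o,d=ray(c,u,v);return o+d*c["range_z"][int(v),int(u)]
def tri(r1,r2):
    (o1,d1),(o2,d2)=r1,r2;A=np.stack([d1,-d2],1);t=np.linalg.lstsq(A,o2-o1,rcond=None)[0]
    a=o1+d1*t[0];b=o2+d2*t[1];return (a+b)/2,np.linalg.norm(a-b)
E
python3 - <<'E'
from h import *
np.set_printoptions(precision=3,suppress=True)
for n in("scene","side","wrist"):
    c=grab(n,f"pics/{n}1.png");print(n,c["fx"],c["cx"],c["cy"]);print(c["pose"])
print(manip.read_state())
E
```

```text
pics
scene 399.56052047454966 258.52562023448695 190.06754675928886
[[  -0.195    0.614   -0.765 1412.065]
 [   0.981    0.111   -0.161  181.687]
 [  -0.014   -0.782   -0.623  712.182]
 [   0.       0.       0.       1.   ]]
side 434.4498613395583 260.53108115313523 187.8773154234032
[[    0.954    -0.143     0.263   190.608]
 [   -0.299    -0.451     0.841 -1165.617]
 [   -0.002    -0.881    -0.473   697.176]
 [    0.        0.        0.        1.   ]]
wrist 321.98596518112356 259.387356416308 188.99657911210278
[[  0.439   0.865   0.243 171.056]
 [  0.899  -0.422  -0.12  528.556]
 [ -0.002   0.271  -0.963 383.704]
 [  0.      0.      0.      1.   ]]
{'clock': 0.15, 'joints': array([ 1.049,  0.3  ,  1.521,  0.   ,  1.321, -0.067]), 'qd': array([-0.002, -0.003, -0.002,  0.   , -0.001, -0.   ]), 'effort': array([  0.001, -53.196, -35.282,   0.071,   0.024,  -0.   ]), 'eef_pos': array([241.531, 493.949, 224.029]), 'eef_rot': array([-1.644,  1.57 , -2.099]), 'wrist_force': array([-0.642,  0.484,  0.308]), 'moment': array([0.03 , 0.019, 0.003]), 'finger_gap': 94.23785447921476}
```

View pics/scene1.png

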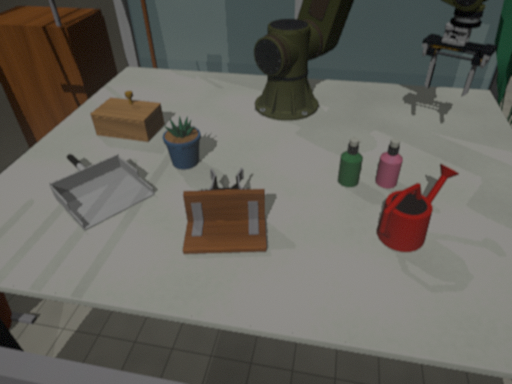

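View pics/side1.png

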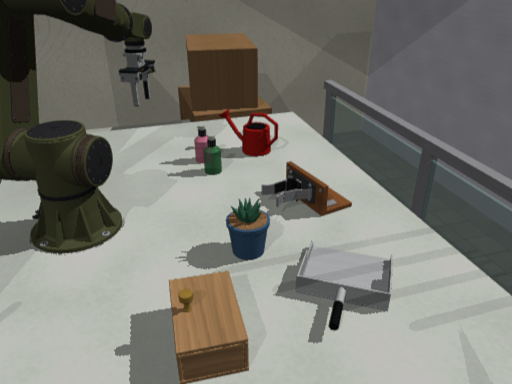

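View pics/wrist1.png

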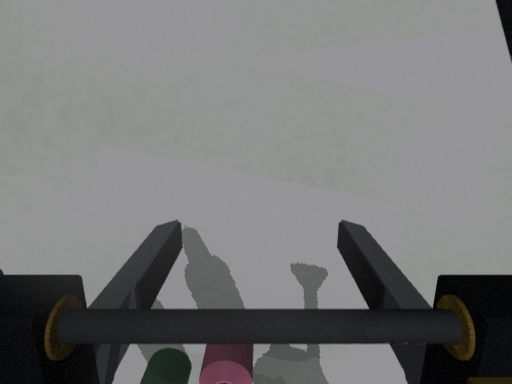

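The scene view shows the green mister at (350,165). The only lookalike is the pink bottle at (389,165). The clip is at about (225,205), with its cheeks facing the robot. In the side view, green is at (213,157), pink at (202,147) and the clip at (300,188). I choose green and will check it in a close crop.

```bash
python3 - <<'E'
from h import *
np.set_printoptions(precision=1,suppress=True)
S=dict(np.load('pics/scene1.npz'));D=dict(np.load('pics/side1.npz'))
a=cv2.resize(S["color"][130:260,170:420],None,fx=3.1,fy=3.1,interpolation=cv2.INTER_CUBIC)
cv2.imwrite('pics/c1.png',a)
b=cv2.resize(D["color"][115:225,180:370],None,fx=4,fy=4,interpolation=cv2.INTER_CUBIC)
cv2.imwrite('pics/c2.png',b)
for n,c in(("scene",S),("side",D)):
    hsv=cv2.cvtColor(c["color"],cv2.COLOR_BGR2HSV)
    m=cv2.inRange(hsv,(55,80,20),(90,255,200))
    k,l,st,ce=cv2.connectedComponentsWithStats(m)
    for i in range(1,k):
        if st[i,4]>100:
            print(n,st[i],ce[i])
            v,u=np.where(l==i);P=np.array([pt(c,x,y) for x,y in zip(u,v) if c["range_z"][y,x]>0])
            print(np.percentile(P,[2,50,98],axis=0))
E
```

```text
scene [ 495    0   17  103 1239] [504.  48.]
[[-554.4  775.3  -95.1]
 [-337.2  815.3  151.4]
 [-313.5  949.4  314. ]]
scene [340 153  22  33 474] [350.  168.1]
[[454.8 222.6  10.7]
 [477.6 245.3  69.4]
 [484.  267.7  99.9]]
side [205 146  16  28 315] [214.  161.5]
[[423.2 211.2   7.3]
 [452.8 220.3  46.5]
 [476.4 237.5 102.3]]
side [233 200  27  23 360] [247.3 212.1]
[[ 408.5 -288.8  106.6]
 [ 441.5 -263.9  124.4]
 [ 466.7 -227.6  141.7]]
```

```bash
ls pics
```

```text
c1.png
c2.png
scene1.npz
scene1.png
side1.npz
side1.png
wrist1.npz
wrist1.png
```

View pics/c1.png

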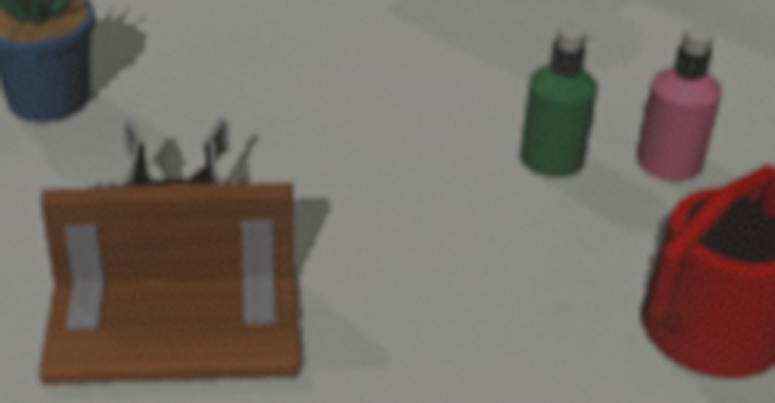

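View pics/c2.png

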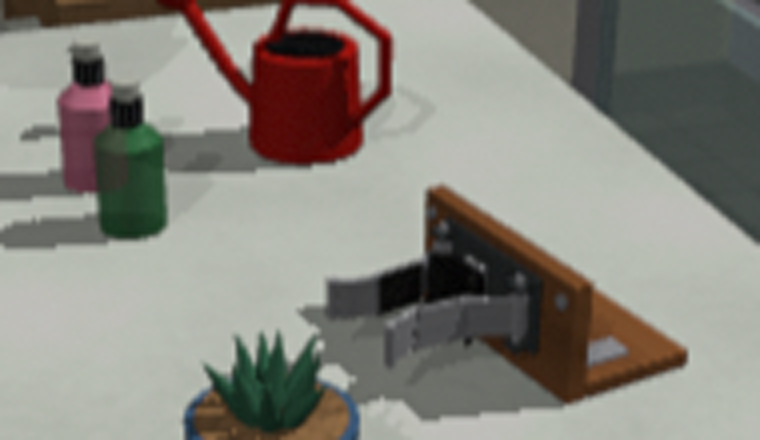

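The close crops confirm that the green bottle is the mister: black collar at crop (569,60) in scene and (126,108) in side. The pink one stands next to it. I'll triangulate both.

```bash
python3 - <<'E'
from h import *
np.set_printoptions(precision=1,suppress=True)
S=dict(np.load('pics/scene1.npz'));D=dict(np.load('pics/side1.npz'))
s=lambda x,y:(x/3.1+170-.35,y/3.1+130-.35)
d=lambda x,y:(x/4+180-.4,y/4+115-.4)
for n,a,b in[("collar",(569,60),(126,108)),("button",(571,40),(127,91)),("base",(555,172),(131,236)),("pink collar",(692,62),(88,68)),("battenL",(42,190),(590,287)),("battenR",(292,184),(430,188))]:
    p,e=tri(ray(S,*s(*a)),ray(D,*d(*b)));print(n,p,e)
# mask axis
print([onz(S,*s(*q),102) for q in((42,190),(292,184))],[onz(D,*d(*q),102) for q in((590,287),(430,188))])
# lips: side crop tops
print("lips side z77",[onz(D,*d(*q),77) for q in((328,280),(387,318))])
print("lips scene z77",[onz(S,*s(*q),77) for q in((127,122),(222,121))])
E
```

```text
collar [451.7 248.  114.4] 4.301239362876702
button [452.  246.2 133. ] 0.08002473536922175
base [449.8 251.6 -12.5] 3.704459548734134
pink collar [437.5 353.9 115.2] 4.017225041180719
battenL [ 706.2 -157.2  104.3] 6.485535029322453
battenR [657.6  36.3 103. ] 0.5995978407916719
[array([ 699.6, -157.3,  102. ]), array([656.8,  35.9, 102. ])] [array([ 709.1, -157.6,  102. ]), array([658.3,  38.7, 102. ])]
lips side z77 [array([544.8, -44.3,  77. ]), array([ 568.1, -114.4,   77. ])]
lips scene z77 [array([ 565.3, -129.8,   77. ]), array([549. , -47.4,  77. ])]
```

```bash
python3 - <<'E'
from h import *
from scipy.spatial.transform import Rotation as R
np.set_printoptions(precision=3,suppress=True)
s=manip.read_state();M=R.from_euler('xyz',s["eef_rot"]).as_matrix();print(M)
y=M[:,1];print(np.degrees(np.arctan2(y[1],y[0])))
E
```

```text
[[-0.     0.439  0.898]
 [-0.001  0.898 -0.439]
 [-1.    -0.001 -0.   ]]
63.942756301746115
```

Request:
jog_arm(series=[0, 0, 0.35, 0.055, -0.06, 0.01, 0.4, 0, 0, 0.7, 0.105, -0.12, 0.02, 0.4, 0, 0, 0.7, 0.155, -0.18, 0.02, 0.4, 0, 0, 0.7, 0.21, -0.247, 0.02, 0.4, 0, 0, 0.7, 0.21, -0.247, 0.02, 0.4, 0, 0, 0.7, 0.21, -0.247, 0.02, 0.4, 0, 0, 0.7, 0.21, -0.247, 0.02, 0.4, 0, 0, 0.7, 0.21, -0.247, 0.02, 0.4])

```text
clock: 1.15
eef_pos: [451.2, 247.4, 244.3]
eef_rot: [2.903, 1.57, -3.135]
wrist_force: [-0.5, 1.0, -0.2]
finger_gap: 66.1
```

```bash
python3 - <<'E'
from h import *
np.set_printoptions(precision=3,suppress=True)
c=grab("wrist","pics/w2.png");s=manip.read_state();print(s["eef_pos"],s["joints"],s["clock"],s["qd"])
E
```

```text
[451.061 247.735 244.322] [ 0.431  0.205  1.592  0.     1.344 -1.386] 1.2 [ 0.01  -0.001 -0.    -0.001 -0.    -0.004]
```

View pics/w2.png

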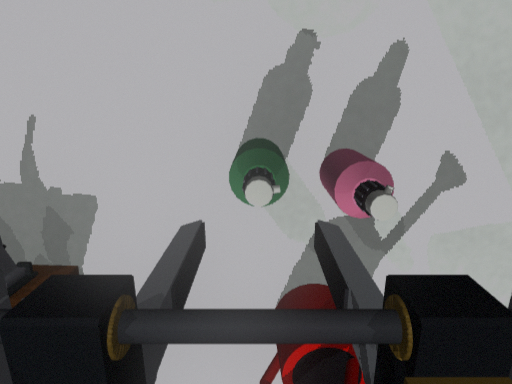

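The wrist view shows the green bottle with its white button at about (259,193), centred between the fingers. Pink is off to the right at (380,205).

```bash
python3 - <<'E'
from h import *
np.set_printoptions(precision=1,suppress=True)
c=dict(np.load("pics/w2.npz"));print(c["pose"])
print(onz(c,258.5,193,142), pt(c,258,193))
hsv=cv2.cvtColor(c["color"],cv2.COLOR_BGR2HSV);g=cv2.inRange(hsv[170:215,235:285],(0,0,125),(179,40,255))
v,u=np.where(g);print(u.min()+235,u.max()+235,v.min()+170,v.max()+170,u.mean()+235,v.mean()+170)
p,e=tri(ray(c,u.mean()+235,v.mean()+170),ray(dict(np.load('pics/side1.npz')),127/4+179.6,87/4+114.6));print(p,e)
E
```

```text
[[ -0.2   0.9   0.3 375.2]
 [  1.    0.2   0.1 228.3]
 [ -0.    0.3  -1.  404. ]
 [  0.    0.    0.    1. ]]
[450.1 246.  142. ] [450.6 245.7 140.4]
235 284 180 214 259.7746591820369 200.2550120288693
[455.2 249.2 136.2] 5.077618061935745
```

Request:
jog_arm(series=[0, 0, 0, -0.0005, -0.001, -0.05, 0.4, 0, 0, 0, -0.0005, -0.001, -0.09, 0.4, 0, 0, 0, -0.0005, -0.001, -0.123, 0.4, 0, 0, 0, -0.0005, -0.001, -0.123, 0.4, 0, 0, 0, -0.0005, -0.001, -0.123, -0.7, 0, 0, 0, -0.0005, -0.001, -0.123, -0.7, 0, 0, 0, -0.0005, -0.001, -0.123, -0.7, 0, 0, 0, -0.0005, -0.001, -0.123, -0.7, 0, 0, 0, -0.0005, -0.001, -0.123, -0.7], squeeze=30)

```text
clock: 2.33
eef_pos: [451.3, 246.2, 121.8]
eef_rot: [0.331, 1.57, 0.576]
wrist_force: [-0.9, 0.7, 3.5]
finger_gap: 28.3
```

Request:
jog_arm(series=[0, 0, 0, 0, 0, 0.03, -0.7, 0, 0, 0, 0, 0, 0.06, -0.7, 0, 0, 0, 0.01, -0.04, 0.1, -0.7, 0, 0, 0, 0.02, -0.09, 0.13, -0.7, 0, 0, 0, 0.03, -0.14, 0.16, -0.7, 0, 0, 0, 0.044, -0.18, 0.18, -0.7, 0, 0, 0, 0.044, -0.211, 0.18, -0.7, 0, 0, 0, 0.044, -0.211, 0.18, -0.7, 0, 0, 0, 0.044, -0.211, 0.18, -0.7])

```text
clock: 3.45
eef_pos: [494.9, 35.5, 301.1]
eef_rot: [2.66, 1.57, 2.905]
wrist_force: [0.4, 0.9, -1.9]
finger_gap: 28.7
```

```bash
python3 - <<'E'
from h import *
np.set_printoptions(precision=3,suppress=True)
c=grab("wrist","pics/w3.png");s=manip.read_state();print(s["eef_pos"],s["clock"],s["finger_gap"],s["wrist_force"],s["qd"])
E
```

```text
[494.967  35.851 301.195] 3.5 28.49725762578756 [ 0.118 -0.169 -1.69 ] [ 0.008 -0.001  0.    -0.    -0.001 -0.004]
```

View pics/w3.png

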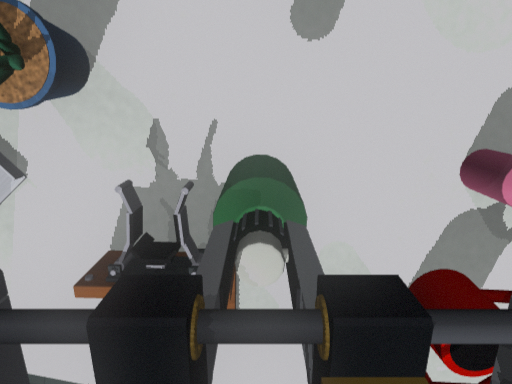

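The wrist view shows the mister held, with the lip ends at about (124,184) and (187,183). The batten's left part is visible at (78–130, 252–298). I'll zoom in on that.

```bash
python3 - <<'E'
from h import *
c=dict(np.load("pics/w3.npz"))
a=c["color"][170:305,70:225];a=cv2.convertScaleAbs(a,alpha=1.6,beta=10)
cv2.imwrite("pics/c3.png",cv2.resize(a,None,fx=4.4,fy=4.4,interpolation=cv2.INTER_CUBIC))
E
```

```text
(no output)
```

View pics/c3.png

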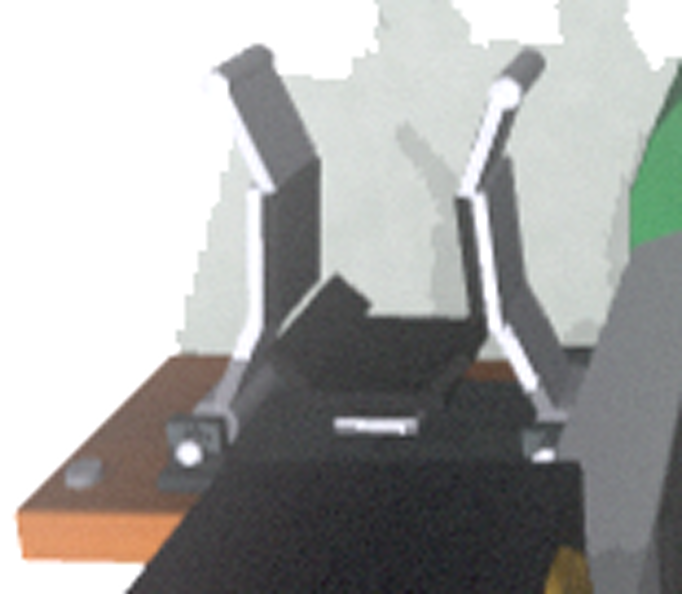

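```bash
python3 - <<'E'
from h import *
np.set_printoptions(precision=1,suppress=True)
c=dict(np.load("pics/w3.npz"))
q=lambda x,y:(x/4.4+70-.4,y/4.4+170-.4)
P={}
for n,p,z in [("Llip",(214,78),77),("Rlip",(506,93),77),("Lk",(263,188),77),("Rk",(468,194),77),("Lk2",(253,325),77),("Rk2",(490,325),77),("batTopCorner",(18,511),102),("batBotL?",(175,355),0),("bracketL",(188,452),60),("batTopRightish",(150,530),102)]:
    P[n]=onz(c,*q(*p),z);print(n,P[n])
for a,b in(("Llip","Rlip"),("Lk","Rk"),("Lk2","Rk2")):
    m=(P[a]+P[b])/2;d=P[b]-P[a];print(a,"mid",m,"len",np.linalg.norm(d),"yaw of y",np.degrees(np.arctan2(d[1],d[0]))-90)
# depth-based batten points
for p in [(18,511),(100,535),(30,555),(60,512),(150,512),(170,365),(220,360)]:
    u,v=q(*p);print(p,pt(c,u,v))
E
```

```text
Llip [ 563.7 -127.6   77. ]
Rlip [548.  -47.1  77. ]
Lk [ 593.  -109.7   77. ]
Rk [580.4 -52.2  77. ]
Lk2 [ 636.5 -106.6   77. ]
Rk2 [619.4 -38.7  77. ]
batTopCorner [ 696.8 -156.2  102. ]
batBotL? [ 698.5 -156.7    0. ]
bracketL [ 694.9 -126.1   60. ]
batTopRightish [ 693.8 -118.7  102. ]
Llip mid [555.8 -87.3  77. ] len 81.93659886122519 yaw of y 11.022724556078018
Lk mid [586.7 -81.   77. ] len 58.81479410565456 yaw of y 12.310909227312791
Lk2 mid [627.9 -72.7  77. ] len 70.04810074634439 yaw of y 14.097455243362376
(18, 511) [ 776.3 -205.6   -0.6]
(100, 535) [ 699.4 -132.8  101.5]
(30, 555) [ 711.8 -152.2  100.5]
(60, 512) [ 694.9 -144.9  101.1]
(150, 512) [ 689.7 -120.3   99.6]
(170, 365) [ 696.5 -154.1   10.4]
(220, 360) [ 692.4 -138.5    6.9]
```

```bash
python3 - <<'E'
from h import *
np.set_printoptions(precision=3,suppress=True)
S=dict(np.load("pics/scene1.npz"))
P=np.array([pt(S,u,v) for u in range(188,263) for v in range(194,216) if S["range_z"][v,u]>0])
P=P[(P[:,2]>20)&(P[:,2]<98)&(abs(P[:,0]-690)<60)]
for _ in range(4):
    A=np.c_[P[:,1],P[:,2],np.ones(len(P))];k=np.linalg.lstsq(A,P[:,0],rcond=None)[0];r=P[:,0]-A@k
    P=P[abs(r)<2*np.std(r)+.5]
print(len(P),k,np.degrees(np.arctan(-k[0])),np.std(r),P[:,1].min(),P[:,1].max())
W=dict(np.load("pics/w3.npz"))
hsv=cv2.cvtColor(W["color"],cv2.COLOR_BGR2HSV);m=cv2.inRange(hsv,(3,90,40),(20,255,255));
Q=np.array([pt(W,u,v) for v,u in zip(*np.where(m)) if W["range_z"][v,u]>0]);Q=Q[(Q[:,0]>640)&(Q[:,2]<110)&(Q[:,2]>5)]
f=Q[Q[:,2]<85]
for _ in range(4):
    A=np.c_[f[:,1],f[:,2],np.ones(len(f))];k=np.linalg.lstsq(A,f[:,0],rcond=None)[0];r=f[:,0]-A@k;f=f[abs(r)<2*np.std(r)+.3]
print(len(f),k,np.degrees(np.arctan(-k[0])),np.std(r),f[:,1].min(),f[:,1].max(), "front face x at y=-58:",k[0]*-58+k[1]*40+k[2])
E
```

```text
1441 [ -0.225  -0.005 680.638] 12.692692035127852 1.559721931035623 -149.27345536365877 34.37821148174831
184 [ -0.066  -0.766 723.306] 3.7658581675648772 28.75671312104337 -130.70391645259707 324.5003082509283 front face x at y=-58: 696.5003544300015
```

Request:
jog_arm(series=[0, 0, -0.027, 0.012, -0.05, 0, -0.7, 0, 0, -0.027, 0.024, -0.1, -0.01, -0.7, 0, 0, -0.027, 0.032, -0.1285, -0.04, -0.7, 0, 0, -0.027, 0.032, -0.1285, -0.09, -0.7, 0, 0, -0.027, 0.032, -0.1285, -0.13, -0.7, 0, 0, -0.027, 0.032, -0.1285, -0.16, -0.7, 0, 0, -0.027, 0.032, -0.1285, -0.172, -0.7, 0, 0, -0.027, 0.032, -0.1285, -0.172, -0.7, 0, 0, -0.027, 0.032, -0.1285, -0.172, -0.7])

```text
clock: 4.62
eef_pos: [527.7, -93.3, 130.7]
eef_rot: [-0.445, 1.569, -0.226]
wrist_force: [0.2, -0.0, -1.5]
finger_gap: 28.4
```

```bash
python3 - <<'E'
from h import *
np.set_printoptions(precision=3,suppress=True)
c=grab("side","pics/s4.png");s=manip.read_state();print(s["eef_pos"],s["clock"],s["wrist_force"])
cv2.imwrite("pics/s4c.png",cv2.resize(c["color"][60:225,180:370],None,fx=3.6,fy=3.6,interpolation=cv2.INTER_CUBIC))
E
```

```text
[527.708 -93.396 130.737] 4.675 [-0.417  0.368 -2.144]
```

View pics/s4c.png

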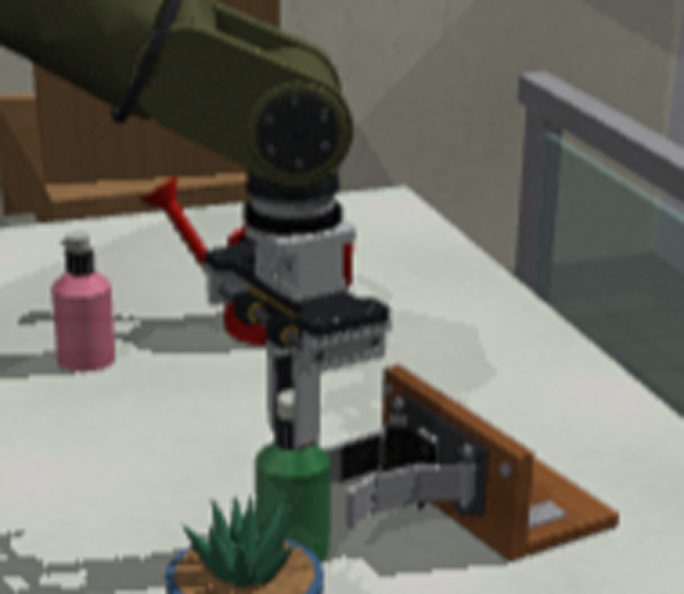

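The side view shows the bottle upright in front of the lips and just above the shelf. I'll lower it gently.

Request:
jog_arm(series=[0, 0, 0, 0, 0, -0.004, -0.7, 0, 0, 0, 0, 0, -0.007, -0.7, 0, 0, 0, 0, 0, -0.0085, -0.7, 0, 0, 0, 0, 0, -0.0085, -0.7])

```text
clock: 5.18
eef_pos: [527.5, -93.4, 121.9]
eef_rot: [-0.337, 1.57, -0.119]
wrist_force: [-3.1, 0.8, 8.2]
finger_gap: 28.6
```

Request:
jog_arm(series=[0, 0, 0, 0, 0, 0, 0.1, 0, 0, 0, 0, 0, 0, 0.1, 0, 0, 0, 0, 0, 0, 0.1, 0, 0, 0, 0, 0, 0.03, 0.1, 0, 0, 0, 0, 0, 0.07, 0.1, 0, 0, 0, -0.02, -0.005, 0.12, 0.1, 0, 0, 0, -0.059, -0.013, 0.12, -1, 0, 0, 0, -0.059, -0.013, 0.12, -1, 0, 0, 0, -0.059, -0.013, 0.12, -1, 0, 0, 0, -0.059, -0.013, 0.12, -1])

```text
clock: 6.42
eef_pos: [468.6, -106.3, 240.6]
eef_rot: [2.578, 1.57, 2.797]
wrist_force: [-0.4, -0.0, -0.7]
finger_gap: 15.2
```

```bash
python3 - <<'E'
from h import *
np.set_printoptions(precision=3,suppress=True)
c=grab("wrist","pics/w5.png");s=manip.read_state();print(s["eef_pos"],s["clock"],s["wrist_force"],s["finger_gap"],s["joints"])
c=grab("side","pics/s5.png")
cv2.imwrite("pics/s5c.png",cv2.resize(c["color"][60:225,180:370],None,fx=3.6,fy=3.6,interpolation=cv2.INTER_CUBIC))
E
```

```text
[ 468.547 -106.256  240.502] 6.475 [-0.699  0.432 -0.863] 11.023988587272841 [-0.299  0.131  1.688 -0.     1.323 -2.089]
```

View pics/w5.png

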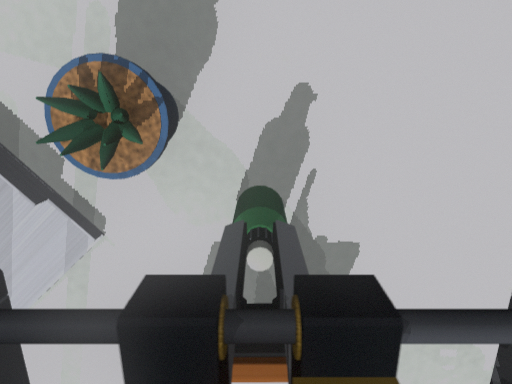

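View pics/s5c.png

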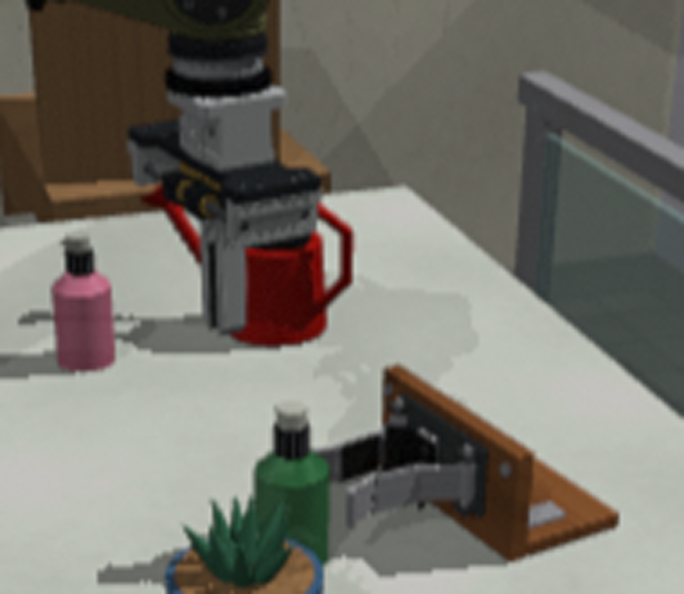

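The mister stands upright in the mouth and the gripper is free; in the wrist view the button is at (260,258). Next I shut the fingers, tilt them 10° so the tips lead, and lower them behind the body to push at about mid-cheek height (z≈58).

Request:
jog_arm(series=[0.037, -0.166, 0, 0, 0, -0.03, -1, 0.037, -0.166, 0, 0, 0, -0.07, -1, 0.037, -0.166, 0, 0, 0, -0.11, -1, 0.037, -0.166, 0, 0, 0, -0.14, -1, 0.037, -0.166, 0, 0, 0, -0.165, -1, 0.037, -0.166, 0, 0, 0, -0.165, -1, 0.037, -0.166, 0, 0, 0, -0.165, -1])

```text
clock: 7.4
eef_pos: [468.7, -106.5, 76.8]
eef_rot: [-0.001, 1.4, 0.217]
wrist_force: [0.1, 0.2, -0.2]
finger_gap: 0.3
```

```bash
cat >> h.py <<'E'
O=np.array([612.5,-74,0]);X=np.array([.976,.216,0]);Y=np.array([-.216,.976,0])
def rep():
    s=manip.read_state();p=s["eef_pos"]-O;w=s["wrist_force"]
    print("t %.2f clip x %.2f y %.2f z %.1f | Fx %.2f Fy %.2f Fz %.2f gap %.1f"%(s["clock"],p@X,p@Y,p[2],w@X,w@Y,w[2],s["finger_gap"]))
E
python3 - <<'E'
from h import *
rep()
c=dict(np.load("pics/w5.npz"));b=onz(c,260,258.5,142)-O;print("bottle clip",b@X,b@Y)
c=grab("side","pics/s6.png")
cv2.imwrite("pics/s6c.png",cv2.resize(c["color"][60:225,180:370],None,fx=3.6,fy=3.6,interpolation=cv2.INTER_CUBIC))
E
```

```text
t 7.40 clip x -147.41 y -0.66 z 76.8 | Fx 0.14 Fy 0.22 Fz -0.17 gap 0.3
bottle clip -89.48287414245617 -0.06902128252196901
```

View pics/s6c.png

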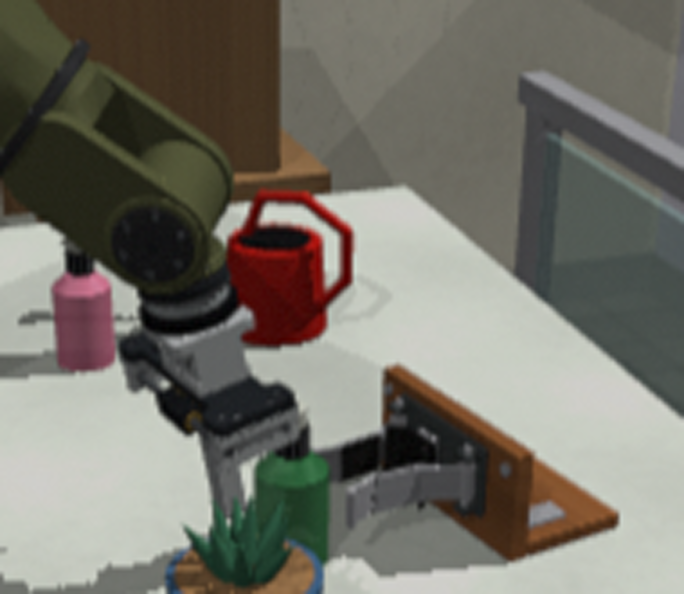

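Request:
jog_arm(series=[0, 0, 0, 0, 0, -0.006, -1, 0, 0, 0, 0, 0, -0.011, -1, 0, 0, 0, 0.005, 0.001, -0.011, -1, 0, 0, 0, 0.01, 0.0022, -0.011, -1, 0, 0, 0, 0.014, 0.003, -0.011, -1, 0, 0, 0, 0.018, 0.004, -0.011, -1, 0, 0, 0, 0.0205, 0.0045, -0.011, -1, 0, 0, 0, 0.023, 0.005, -0.011, -1])

```text
clock: 8.45
eef_pos: [491.2, -101.4, 64.9]
eef_rot: [0.001, 1.401, 0.22]
wrist_force: [-1.3, 0.0, -0.3]
finger_gap: 0.4
```

```bash
python3 - <<'E'
from h import *
rep()
E
```

```text
t 8.45 clip x -124.33 y -0.52 z 64.9 | Fx -1.25 Fy 0.31 Fz -0.32 gap 0.4
```

Request:
jog_arm(series=[0, 0, 0, 0.003, 0.0007, 0, -1, 0, 0, 0, 0.006, 0.0013, 0, -1, 0, 0, 0, 0.009, 0.002, 0, -1, 0, 0, 0, 0.012, 0.0027, 0, -1, 0, 0, 0, 0.015, 0.0033, 0, -1, 0, 0, 0, 0.018, 0.004, 0, -1, 0, 0, 0, 0.02, 0.0044, 0, -1])

```text
clock: 9.32
eef_pos: [511.3, -97.0, 64.9]
eef_rot: [0.001, 1.401, 0.219]
wrist_force: [-1.5, 0.3, 0.8]
finger_gap: 0.6
```

```bash
python3 - <<'E'
from h import *
rep()
c=grab("side","pics/s7.png")
cv2.imwrite("pics/s7c.png",cv2.resize(c["color"][100:225,180:370],None,fx=4,fy=4,interpolation=cv2.INTER_CUBIC))
E
```

```text
t 9.32 clip x -103.76 y -0.54 z 64.9 | Fx -1.37 Fy 0.60 Fz 0.83 gap 0.6
```

View pics/s7c.png

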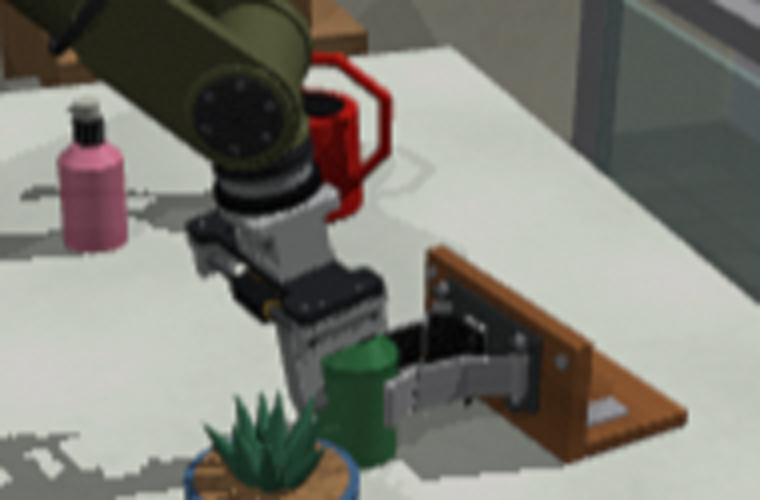

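The bottle is upright and entering the lips at crop (360,400). I'll back off slightly, raise the contact to z≈58, and push on.

Request:
jog_arm(series=[0, 0, 0, -0.003, -0.0007, 0, -1, 0, 0, 0, -0.003, -0.0007, 0.005, -1, 0, 0, 0, -0.003, -0.0007, 0.009, -1, 0, 0, 0, 0, 0, 0.009, -1, 0, 0, 0, 0.003, 0.0007, 0.009, -1, 0, 0, 0, 0.006, 0.0013, 0.009, -1, 0, 0, 0, 0.009, 0.002, 0.009, -1, 0, 0, 0, 0.012, 0.0027, 0.009, -1])

```text
clock: 10.38
eef_pos: [523.3, -94.2, 73.9]
eef_rot: [0.002, 1.401, 0.22]
wrist_force: [-2.6, -0.2, 0.6]
finger_gap: 0.8
```

```bash
python3 - <<'E'
from h import *
rep()
E
```

```text
t 10.38 clip x -91.44 y -0.48 z 73.9 | Fx -2.58 Fy 0.33 Fz 0.61 gap 0.8
```

Request:
jog_arm(series=[0, 0, 0, 0.003, 0.0007, 0, -1, 0, 0, 0, 0.006, 0.0013, 0, -1, 0, 0, 0, 0.009, 0.002, 0, -1, 0, 0, 0, 0.011, 0.0024, 0, -1])

```text
clock: 10.88
eef_pos: [533.0, -91.9, 73.6]
eef_rot: [0.007, 1.404, 0.225]
wrist_force: [-12.6, -2.4, 6.4]
finger_gap: 0.6
```

```bash
python3 - <<'E'
from h import *
rep()
c=grab("side","pics/s8.png")
cv2.imwrite("pics/s8c.png",cv2.resize(c["color"][100:225,180:370],None,fx=4,fy=4,interpolation=cv2.INTER_CUBIC))
E
```

```text
t 10.88 clip x -81.46 y -0.34 z 73.6 | Fx -12.85 Fy 0.36 Fz 6.41 gap 0.6
```

View pics/s8c.png

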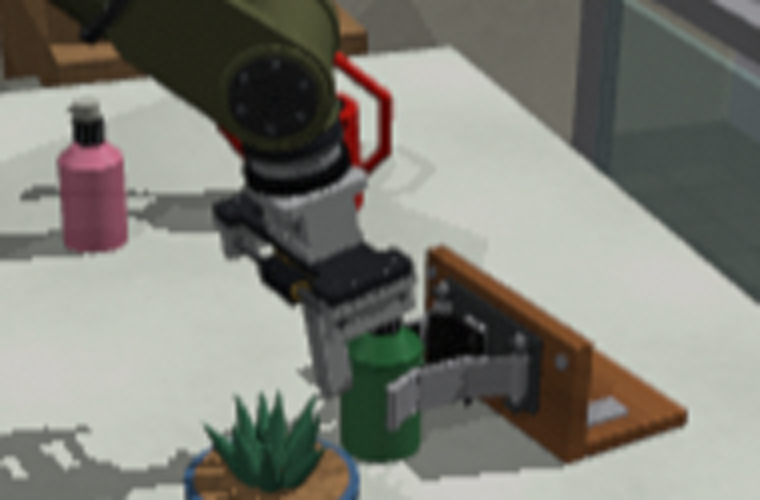

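Request:
jog_arm(series=[0, 0, 0, 0.002, 0.0004, 0, -1, 0, 0, 0, 0.004, 0.0009, 0, -1, 0, 0, 0, 0.006, 0.0013, 0, -1])

```text
clock: 11.3
eef_pos: [539.3, -90.6, 73.6]
eef_rot: [0.006, 1.403, 0.224]
wrist_force: [-7.7, -2.7, 3.9]
finger_gap: 0.2
```

```bash
python3 - <<'E'
from h import *
rep()
E
```

```text
t 11.30 clip x -75.06 y -0.42 z 73.6 | Fx -8.08 Fy -0.94 Fz 3.87 gap 0.2
```

Request:
jog_arm(series=[0, 0, 0, 0.002, 0.0004, 0, -1, 0, 0, 0, 0.004, 0.0009, 0, -1, 0, 0, 0, 0.006, 0.0013, 0, -1])

```text
clock: 11.68
eef_pos: [545.7, -89.3, 73.7]
eef_rot: [0.004, 1.402, 0.222]
wrist_force: [-5.2, -1.4, 1.4]
finger_gap: 0.9
```

```bash
python3 - <<'E'
from h import *
rep()
c=grab("side","pics/s9.png")
cv2.imwrite("pics/s9c.png",cv2.resize(c["color"][100:225,180:370],None,fx=4,fy=4,interpolation=cv2.INTER_CUBIC))
c=grab("scene","pics/sc9.png")
cv2.imwrite("pics/sc9c.png",cv2.resize(c["color"][90:260,150:330],None,fx=3.5,fy=3.5,interpolation=cv2.INTER_CUBIC))
E
```

```text
t 11.68 clip x -68.52 y -0.49 z 73.7 | Fx -5.34 Fy -0.22 Fz 1.39 gap 0.9
```

View pics/s9c.png

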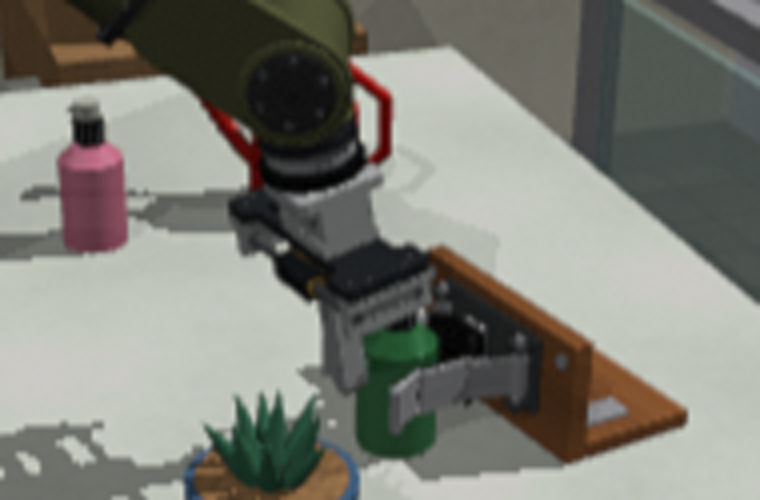

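View pics/sc9c.png

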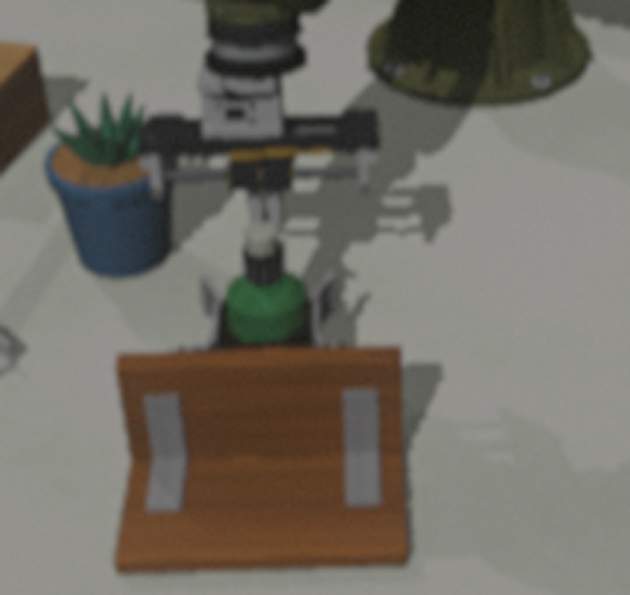

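The bottle is upright and centred between the cheeks: side crop (398,390), scene crop (265,290). Drag is about 5 N. Next I feel for the shoe in small steps.

Request:
jog_arm(series=[0, 0, 0, 0.002, 0.0004, 0, -1, 0, 0, 0, 0.004, 0.0009, 0, -1, 0, 0, 0, 0.006, 0.0013, 0, -1, 0, 0, 0, 0.008, 0.0018, 0, -1, 0, 0, 0, 0.009, 0.002, 0, -1])

```text
clock: 12.4
eef_pos: [555.2, -87.2, 73.9]
eef_rot: [0.002, 1.401, 0.22]
wrist_force: [-3.9, -0.5, 0.5]
finger_gap: 0.7
```

```bash
python3 - <<'E'
from h import *
rep()
E
```

```text
t 12.40 clip x -58.82 y -0.54 z 73.9 | Fx -3.88 Fy 0.34 Fz 0.50 gap 0.7
```

Request:
jog_arm(series=[0, 0, 0, 0.0005, 0.0001, 0, -1, 0, 0, 0, 0.001, 0.0002, 0, -1, 0, 0, 0, 0.0015, 0.0003, 0, -1])

```text
clock: 12.78
eef_pos: [556.6, -87.0, 73.9]
eef_rot: [0.001, 1.401, 0.22]
wrist_force: [-4.5, 0.1, -0.4]
finger_gap: 0.6
```

Request:
jog_arm(series=[0, 0, 0, 0.0005, 0.0001, 0, -1, 0, 0, 0, 0.001, 0.0002, 0, -1, 0, 0, 0, 0.0015, 0.0003, 0, -1])

```text
clock: 13.15
eef_pos: [558.1, -86.7, 73.9]
eef_rot: [0.001, 1.401, 0.219]
wrist_force: [-4.4, -2.0, -1.2]
finger_gap: 0.7
```

Request:
jog_arm(series=[0, 0, 0, 0.0005, 0.0001, 0, -1, 0, 0, 0, 0.001, 0.0002, 0, -1, 0, 0, 0, 0.0015, 0.0003, 0, -1])

```text
clock: 13.52
eef_pos: [559.6, -86.4, 73.9]
eef_rot: [0.001, 1.401, 0.219]
wrist_force: [-4.3, -1.6, 0.3]
finger_gap: 0.7
```

Request:
jog_arm(series=[0, 0, 0, 0.0005, 0.0001, 0, -1, 0, 0, 0, 0.001, 0.0002, 0, -1, 0, 0, 0, 0.0015, 0.0003, 0, -1])

```text
clock: 13.9
eef_pos: [561.1, -86.1, 73.9]
eef_rot: [0.001, 1.401, 0.219]
wrist_force: [-5.5, -0.9, 0.3]
finger_gap: 0.3
```

Request:
jog_arm(series=[0, 0, 0, 0.0005, 0.0001, 0, -1, 0, 0, 0, 0.001, 0.0002, 0, -1, 0, 0, 0, 0.0015, 0.0003, 0, -1])

```text
clock: 14.28
eef_pos: [562.6, -85.8, 73.9]
eef_rot: [0.002, 1.401, 0.22]
wrist_force: [-5.6, -1.3, -0.2]
finger_gap: 0.0
```

Request:
jog_arm(series=[0, 0, 0, 0.0005, 0.0001, 0, -1, 0, 0, 0, 0.001, 0.0002, 0, -1, 0, 0, 0, 0.0015, 0.0003, 0, -1])

```text
clock: 14.65
eef_pos: [564.0, -85.5, 73.9]
eef_rot: [0.002, 1.401, 0.22]
wrist_force: [-5.5, -0.7, -0.2]
finger_gap: 0.6
```

Request:
jog_arm(series=[0, 0, 0, 0.0005, 0.0001, 0, -1, 0, 0, 0, 0.001, 0.0002, 0, -1, 0, 0, 0, 0.0015, 0.0003, 0, -1])

```text
clock: 15.02
eef_pos: [565.5, -85.2, 73.9]
eef_rot: [0.002, 1.401, 0.22]
wrist_force: [-6.1, -0.5, 0.3]
finger_gap: 0.4
```

Request:
jog_arm(series=[0, 0, 0, 0.0005, 0.0001, 0, -1, 0, 0, 0, 0.001, 0.0002, 0, -1, 0, 0, 0, 0.0015, 0.0003, 0, -1])

```text
clock: 15.4
eef_pos: [567.0, -84.9, 73.8]
eef_rot: [0.002, 1.401, 0.22]
wrist_force: [-5.4, -1.0, -0.3]
finger_gap: 0.7
```

Request:
jog_arm(series=[0, 0, 0, 0.0005, 0.0001, 0, -1, 0, 0, 0, 0.001, 0.0002, 0, -1, 0, 0, 0, 0.0015, 0.0003, 0, -1])

```text
clock: 15.78
eef_pos: [568.5, -84.6, 73.9]
eef_rot: [0.002, 1.401, 0.22]
wrist_force: [-7.4, -0.7, 0.0]
finger_gap: 0.2
```

Request:
jog_arm(series=[0, 0, 0, 0.0005, 0.0001, 0, -1, 0, 0, 0, 0.001, 0.0002, 0, -1])

```text
clock: 16.02
eef_pos: [569.4, -84.4, 73.8]
eef_rot: [0.002, 1.401, 0.221]
wrist_force: [-6.7, -0.6, 0.1]
finger_gap: 0.4
```

Request:
jog_arm(series=[0, 0, 0, 0.0005, 0.0001, 0, -1, 0, 0, 0, 0.001, 0.0002, 0, -1])

```text
clock: 16.27
eef_pos: [570.4, -84.2, 73.8]
eef_rot: [0.002, 1.401, 0.221]
wrist_force: [-6.3, -0.5, -0.1]
finger_gap: 0.3
```

Request:
jog_arm(series=[0, 0, 0, 0.0005, 0.0001, 0, -1, 0, 0, 0, 0.001, 0.0002, 0, -1, 0, 0, 0, 0.0015, 0.0003, 0, -1])

```text
clock: 16.65
eef_pos: [571.9, -83.9, 73.8]
eef_rot: [0.002, 1.401, 0.221]
wrist_force: [-6.5, -0.3, -0.1]
finger_gap: 0.9
```

Request:
jog_arm(series=[0, 0, 0, 0.0005, 0.0001, 0, -1, 0, 0, 0, 0.001, 0.0002, 0, -1, 0, 0, 0, 0.0015, 0.0003, 0, -1])

```text
clock: 17.02
eef_pos: [573.1, -83.6, 73.7]
eef_rot: [0.004, 1.402, 0.222]
wrist_force: [-9.8, -1.5, 2.0]
finger_gap: 0.3
```

Request:
jog_arm(series=[0, 0, 0, 0.0004, 0.0001, 0, -1, 0, 0, 0, 0.0004, 0.0001, 0, -1])

```text
clock: 17.27
eef_pos: [573.3, -83.5, 73.7]
eef_rot: [0.005, 1.402, 0.223]
wrist_force: [-10.8, -1.4, 2.3]
finger_gap: 0.4
```

```bash
python3 - <<'E'
from h import *
rep()
E
```

```text
t 17.27 clip x -40.27 y -0.81 z 73.7 | Fx -10.81 Fy 0.95 Fz 2.28 gap 0.4
```

Request:
jog_arm(series=[0, 0, 0, 0.0004, 0.0001, 0, -1, 0, 0, 0, 0.0004, 0.0001, 0, -1])

```text
clock: 17.52
eef_pos: [573.5, -83.4, 73.7]
eef_rot: [0.006, 1.403, 0.224]
wrist_force: [-13.1, -2.3, 3.6]
finger_gap: 0.6
```

```bash
python3 - <<'E'
from h import *
rep()
E
```

```text
t 17.52 clip x -40.06 y -0.76 z 73.7 | Fx -13.27 Fy 0.63 Fz 3.61 gap 0.6
```

Request:
jog_arm(series=[0, 0, 0, 0.0003, 0.0001, 0, -1, 0, 0, 0, 0.0003, 0.0001, 0, -1, 0, 0, 0, 0.0003, 0.0001, 0, -1])

```text
clock: 17.9
eef_pos: [573.7, -83.3, 73.7]
eef_rot: [0.006, 1.403, 0.224]
wrist_force: [-11.6, -2.2, 4.5]
finger_gap: 0.4
```

```bash
python3 - <<'E'
from h import *
rep()
E
```

```text
t 17.90 clip x -39.86 y -0.73 z 73.7 | Fx -11.81 Fy 0.40 Fz 4.55 gap 0.4
```

```bash
python3 - <<'E'
from h import *
for i in range(6):
    manip.camera("side");rep()
E
```

```text
t 17.95 clip x -39.87 y -0.69 z 73.7 | Fx -13.93 Fy 1.49 Fz 4.95 gap 0.5
t 18.00 clip x -39.89 y -0.69 z 73.6 | Fx -13.58 Fy 1.35 Fz 3.33 gap 0.7
t 18.05 clip x -39.88 y -0.69 z 73.7 | Fx -13.34 Fy 2.18 Fz 3.52 gap 0.5
t 18.10 clip x -39.84 y -0.71 z 73.7 | Fx -13.66 Fy 2.06 Fz 4.10 gap 0.4
t 18.15 clip x -39.86 y -0.70 z 73.7 | Fx -13.33 Fy 1.29 Fz 3.40 gap 0.6
t 18.20 clip x -39.87 y -0.70 z 73.7 | Fx -13.50 Fy 2.40 Fz 4.65 gap 0.5
```

Request:
jog_arm(series=[0, 0, 0, 0.0003, 0.0001, 0, -1, 0, 0, 0, 0.0003, 0.0001, 0, -1])

```text
clock: 18.45
eef_pos: [573.9, -83.2, 73.6]
eef_rot: [0.007, 1.404, 0.226]
wrist_force: [-15.1, -2.1, 5.7]
finger_gap: 0.1
```

```bash
python3 - <<'E'
from h import *
for i in range(5):
    manip.camera("side");rep()
E
```

```text
t 18.50 clip x -39.69 y -0.66 z 73.6 | Fx -15.11 Fy 1.65 Fz 5.34 gap 0.8
t 18.55 clip x -39.68 y -0.64 z 73.7 | Fx -14.16 Fy 1.48 Fz 4.90 gap 0.6
t 18.60 clip x -39.69 y -0.65 z 73.6 | Fx -15.51 Fy 1.55 Fz 5.88 gap 0.1
t 18.65 clip x -39.68 y -0.63 z 73.7 | Fx -14.34 Fy 1.60 Fz 5.39 gap 0.4
t 18.70 clip x -39.68 y -0.61 z 73.6 | Fx -14.29 Fy 1.67 Fz 5.77 gap 0.4
```

Request:
jog_arm(series=[0, 0, 0, 0.0003, 0.0001, 0, -1, 0, 0, 0, 0.0003, 0.0001, 0, -1])

```text
clock: 18.95
eef_pos: [574.0, -83.1, 73.6]
eef_rot: [0.008, 1.404, 0.226]
wrist_force: [-16.5, -1.9, 6.8]
finger_gap: 0.2
```

```bash
python3 - <<'E'
from h import *
for i in range(5):
    c=manip.camera("side");rep()
cv2.imwrite("pics/s10c.png",cv2.resize(c["color"][100:225,180:370],None,fx=4,fy=4,interpolation=cv2.INTER_CUBIC))
c=grab("scene","pics/sc10.png")
cv2.imwrite("pics/sc10c.png",cv2.resize(c["color"][90:260,150:330],None,fx=3.5,fy=3.5,interpolation=cv2.INTER_CUBIC))
E
```

```text
t 19.00 clip x -39.51 y -0.59 z 73.6 | Fx -16.00 Fy 2.41 Fz 5.14 gap 0.9
t 19.05 clip x -39.52 y -0.56 z 73.6 | Fx -16.41 Fy 1.80 Fz 6.32 gap 0.5
t 19.10 clip x -39.48 y -0.55 z 73.6 | Fx -15.92 Fy 2.71 Fz 4.84 gap 0.4
t 19.15 clip x -39.50 y -0.60 z 73.6 | Fx -15.80 Fy 2.02 Fz 6.65 gap 0.5
t 19.20 clip x -39.51 y -0.55 z 73.6 | Fx -16.48 Fy 1.44 Fz 6.22 gap 0.6
```

View pics/s10c.png

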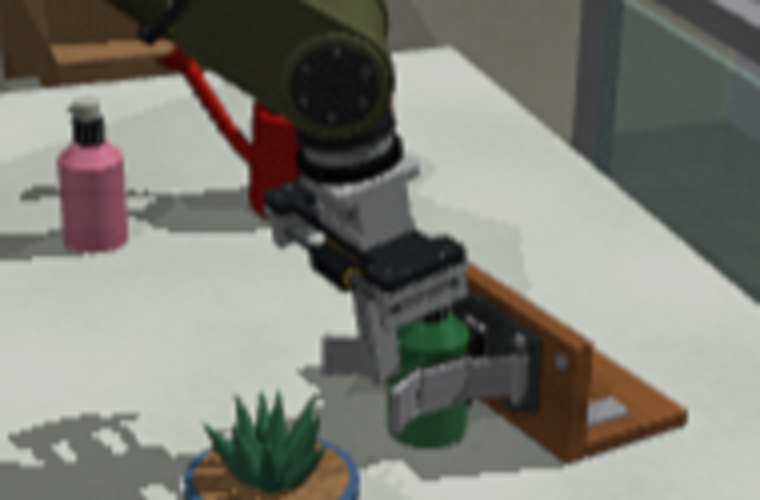

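View pics/sc10c.png

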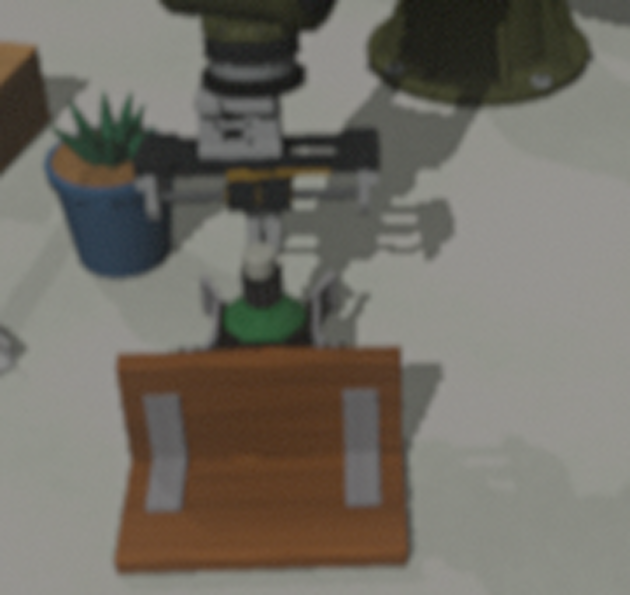

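The bottle is bedded: total push about 16 N against about 6.5 N drag, and it stands upright. I'll withdraw straight back.

Request:
jog_arm(series=[0, 0, 0, -0.001, -0.0002, 0, -1, 0, 0, 0, -0.003, -0.0007, 0, -1, 0, 0, 0, -0.008, -0.0018, 0, -1, 0, 0, 0, -0.02, -0.0044, 0, -1, 0, 0, 0, -0.04, -0.0088, 0, -1, 0, 0, 0, -0.07, -0.0155, 0.02, -1, 0, 0, 0, -0.1, -0.022, 0.06, -1, 0, 0, 0, -0.12, -0.0264, 0.11, -1, -0.037, 0.166, 0, -0.12, -0.0264, 0.16, -1, -0.037, 0.166, 0, -0.12, -0.0264, 0.2, -1, -0.037, 0.166, 0, -0.12, -0.0264, 0.2, -1])

```text
clock: 20.62
eef_pos: [455.8, -109.7, 276.5]
eef_rot: [-0.496, 1.565, -0.278]
wrist_force: [-0.3, 0.9, -0.4]
finger_gap: 0.7
```

```bash
python3 - <<'E'
from h import *
rep()
c=grab("side","pics/s11.png")
cv2.imwrite("pics/s11c.png",cv2.resize(c["color"][100:225,180:370],None,fx=4,fy=4,interpolation=cv2.INTER_CUBIC))
c=grab("wrist","pics/w11.png")
c=grab("scene","pics/sc11.png")
cv2.imwrite("pics/sc11c.png",cv2.resize(c["color"][110:260,150:330],None,fx=3.5,fy=3.5,interpolation=cv2.INTER_CUBIC))
E
```

```text
t 20.62 clip x -160.64 y -1.02 z 276.5 | Fx -0.06 Fy 0.90 Fz -0.44 gap 0.7
```

View pics/s11c.png

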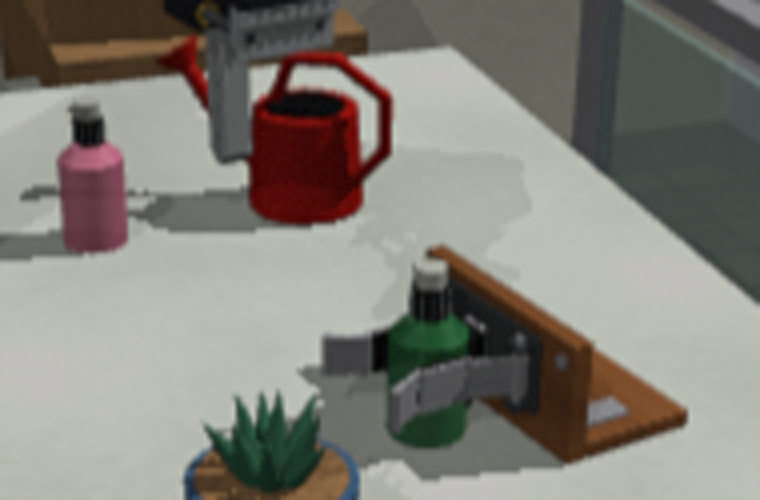

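View pics/sc11c.png

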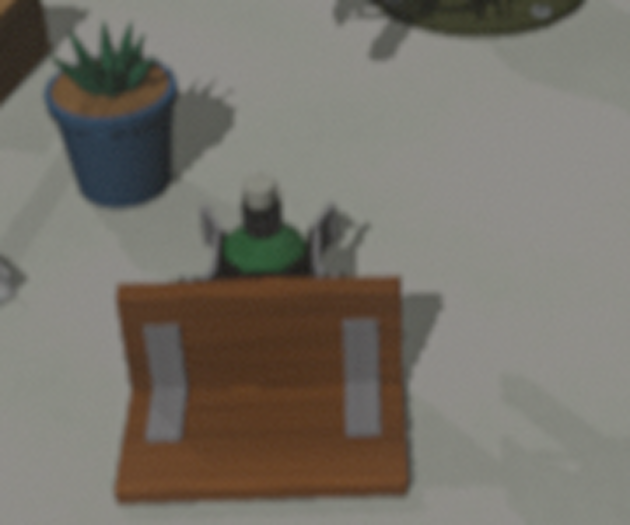

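View pics/w11.png

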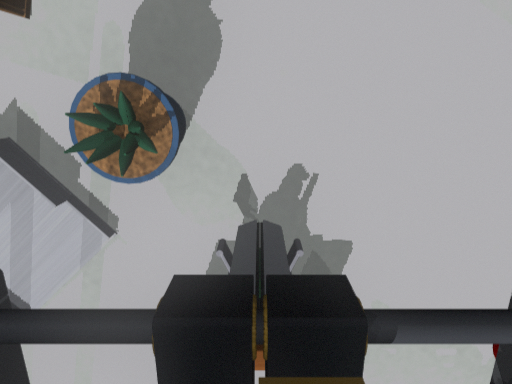

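```bash
python3 - <<'E'
from h import *
np.set_printoptions(precision=1,suppress=True)
S=dict(np.load('pics/sc11.npz'));D=dict(np.load('pics/s11.npz'))
s=lambda x,y:(x/3.5+150-.35,y/3.5+110-.35)
d=lambda x,y:(x/4+180-.4,y/4+100-.4)
for n,a,b in[("collar",(262,215),(431,302)),("button",(261,190),(430,272))]:
    p,e=tri(ray(S,*s(*a)),ray(D,*d(*b)));q=p-O;print(n,p,e,"clip",q@X,q@Y)
# axis tilt in side image: button (430,270) vs body centre; expected projection of vertical line
for z in(135,113,60):
    p=O+X*2+np.array([0,0,z]);
    for n,c,f in(("side",D,lambda u,v:((u-180+.4)*4,(v-100+.4)*4)),("scene",S,lambda u,v:((u-150+.35)*3.5,(v-110+.35)*3.5))):
        k=np.linalg.inv(c["pose"])@np.r_[p,1];print(z,n,f(c["fx"]*k[0]/k[2]+c["cx"],c["fy"]*k[1]/k[2]+c["cy"]))
E
```

```text
collar [616.3 -74.3 113.2] 0.47215778359375643 clip 3.6536915759537094 -1.1480008980090686
button [616.3 -72.7 136.6] 1.7029449581881282 clip 3.962503718853771 0.40491710334003367
135 side (np.float64(428.8640254559904), np.float64(275.4964490902788))
135 scene (np.float64(261.4636278557885), np.float64(189.38087169989777))
113 side (np.float64(428.07485874144356), np.float64(301.9033174864014))
113 scene (np.float64(263.47765763601006), np.float64(214.0795922509525))
60 side (np.float64(426.2243645777322), np.float64(363.82401807874624))
60 scene (np.float64(268.1152058061882), np.float64(270.95139594627324))
```

Request:
jog_arm(series=[0, 0, 0, 0.02, 0.04, 0.02, -1, 0, 0, 0, 0.04, 0.09, 0.04, -1, 0, 0, 0, 0.06, 0.14, 0.05, -1, 0, 0, 0, 0.07, 0.16, 0.05, -1, 0, 0, 0, 0.07, 0.16, 0.05, -1, 0, 0, 0, 0.07, 0.16, 0.05, -1])

```text
clock: 21.52
eef_pos: [524.9, 49.8, 323.1]
eef_rot: [3.03, 1.569, -3.035]
wrist_force: [-0.7, 0.7, 0.4]
finger_gap: 0.4
```

```bash
python3 - <<'E'
from h import *
np.set_printoptions(precision=1,suppress=True)
rep();c=grab("wrist","pics/w12.png")
k=np.linalg.inv(c["pose"])@np.r_[O+[0,0,100],1];u,v=c["fx"]*k[0]/k[2]+c["cx"],c["fy"]*k[1]/k[2]+c["cy"];print(u,v)
x0=int(max(0,u-90));y0=int(max(0,v-80));print(x0,y0)
cv2.imwrite("pics/w12c.png",cv2.resize(cv2.convertScaleAbs(c["color"][y0:y0+150,x0:x0+180],alpha=1.6,beta=10),None,fx=4,fy=4,interpolation=cv2.INTER_CUBIC))
E
```

```text
t 21.52 clip x -58.79 y 139.71 z 323.1 | Fx -0.57 Fy 0.88 Fz 0.44 gap 0.4
148.77517674391217 211.95507017652744
58 131
```

View pics/w12c.png

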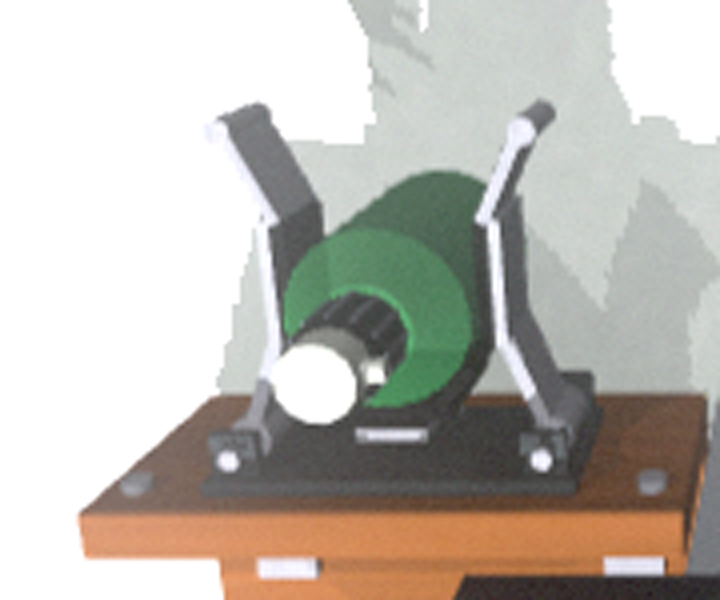

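The wrist crop shows the body seated between both cheeks, against the dark V shoe at (400,420). The collar and button fixes lie on one vertical axis.

```bash
python3 -c "
from cell import manip
print(manip.sign_off())"
```

```text
the job is handed in; nothing more can be done
None
```

The green mister is in its wall clip, upright and bedded in the V of the backrest. I handed the job in at about 21.6 s with the gripper empty and well clear.

**How I did it:** I gripped the mister by its collar, stood it in the mouth of the clip and let go. I then shut the fingers and pushed on the body at the height of the cheeks. The backrest stopped the bottle about 2 to 4 mm past the clip's origin. I pressed on to about 16 N in total against about 6.5 N of drag, so about 9.5 N harder than the drag. That total probably includes 1–2 N of extra shelf friction, because the fingers were also pressing down about 6 N. After that I withdrew straight back.

**Last checks:**
- **Upright:** the collar and button positions from two views agree to within about 2 mm, which is as good as the calibration.
- **Seated:** the wrist picture shows the body between both cheeks and against the shoe.
- **Clear:** the wrist force is back to about zero.
- **Bystanders:** the planter and can look unmoved in the last views. The dustpan was only partly in view, but the arm came near none of the three.

**Disagreements:** my estimates of the clip's angle ran from 11 to 14.5 degrees (I used 12.5), and those of its origin differed by 2 to 3 mm. The force readings wandered by about 1 N, so the bedding force is good to about that.

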